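# Hold a specimen block in the saw's fence corner for the cut

### The job

Lay the amber resin block flat on the saw's sliding table, long side along the blue fence and one end up against the red length stop, without shifting the stop. Then take the yellow push shoe from its rest and, heel behind the block and sole on top, press the block with one diagonal push firmly and squarely against fence and table together, with only the shoe pushing it and the gripper off the block. Finish while still gripping the shoe and holding the block pressed like that, ready for the cut; keep off the blade guard and leave everything else on the bench where it is.

Things in the scene. Friction and masses are not known exactly. Their poses are not given: they have to be found in the camera images.
- block: the amber (orange-yellow) resin-cast specimen block, 40 (its x) x 70 (its y) x 30 mm (z), about 0.11 kg, with the round end of a steel sample showing at both 40 x 30 ends and a small paper label on top; starts lying flat on the bench. Origin: centre of its underside. Either end may go to the stop
- saw: the white bench saw for trimming specimens (switched off, fixed to the bench), housing 290 x 260 mm, table 300 x 280 mm with its top 90 mm above the bench. Origin at bench level; x points from the operator's side (switch panel) to the blade, y to its left, z up
- saw_table: the saw's level metal table (fixed), 300 x 280 mm, same origin and axes as the saw: its top is the plane z = 0.090 m, from x = -0.13 to 0.17 and y = -0.14 to 0.14 m. The aluminium sliding carriage at its left is locked
- fence: the blue crosscut fence, fixed on the table: 142 mm long (its y), 22 mm high, 16 mm thick. Origin: foot of its pressing face, on the table top, at the middle of its length; x is normal to the face and points into the fence, away from the operator, so the block lies on its -x side; axes parallel to the saw's
- stop_face (a point): red length stop, clamped on the fence (60 N to shift), its place along the fence varies. The point lies on its flat end face at the foot of the fence's face; that end face is this frame's plane y = 0 and faces -y: the block goes on the -y side. Axes like the fence's. The stop reaches 46 mm from the fence face to the operator, is 18 mm wide, 30 mm high, its knob 47 mm
- shoe: push shoe, 0.12 kg: yellow sole, x -8 to 56 mm, 44 wide, 10 thick; heel lip 8 thick, 44 wide, 12 down from the sole at its rear; black upright handle 18 mm thick (y), x -2 to 50 mm, top 62 mm above the sole's underside. Origin: notch where the sole's underside meets the heel's front face, mid width; x to the toe, z up. Starts level on its rest, toe away from the robot
- shoe_rest: the wooden rest of the shoe (fixed), a block 50 x 36 mm, 22 mm high, on a foot 90 x 70 x 4 mm; the shoe's heel hangs down behind it. Origin: centre of its underside; axes like the shoe's
- guard: the clear blade guard over the blade with yellow knob, beyond the fence, reaching 55 mm above the table, from x = 0.08 to 0.17 m and y = -0.022 to -0.004 m in its frame, which is the saw's frame. Keep off it
- dark_block: bystander: a dark grey-blue resin block of the same size as the amber one; its place and the amber one's may be swapped. Origin: centre of its underside
- beaker: bystander: glass beaker, 68 mm across, 90 mm high; origin: centre of its underside
- dish: bystander: closed clear dish with red bottom, 90 mm across, 14 mm high; origin: centre of its underside
- slide_box: bystander: blue slide box 85 x 100 x 34 mm; origin: centre of its underside
- brush: bystander: bench brush about 190 mm long; origin: on its underside near the middle
- caliper: bystander: digital caliper, 200 mm long, flat; origin: on its underside, middle of its beam
- jar: bystander: amber glass jar with black cap, 54 mm across, 75 mm high; origin: centre of its underside
There are look-alikes about, which are no part of the job. Leave any turquoise look-alike of the block alone. What is shaped like the shoe but turquoise is not meant.

How it is judged (in metres and radians):
On the way, in this order (a step that is already met when the one before it is completed fails the run):
1. the amber block lies flat on the saw's table, let go (contact force between block and saw_table above 0.3 N and angle between block's own z axis and vertical below 0.08 rad and z of block in the frame of saw_table above 0.086 m and contact force between block and the fingers below 0.2 N), for 0.2 s.
2. the push shoe is gripped and lifted off its rest (contact force between shoe and the fingers above 2 N and z of shoe in the frame of shoe_rest above 0.05 m), for 0.1 s.
At the end, for the whole second after the job is handed in: the gripped shoe (not the gripper) presses the amber block with over 4 N; the block bears on the fence with over 3 N and on the table with over 4 N at once, at rest, flat and square within 2 degrees, within 2.5 mm of the fence face and its end within 3.2 mm of the stop (contact force between block and fence above 3 N and contact force between block and saw_table above 4 N and contact force between shoe and block above 4 N and contact force between shoe and the fingers above 4 N and contact force between block and the fingers below 0.3 N and contact force between block and the arm below 0.3 N and angle between the y axis of block and the y axis of fence, either way round below 0.035 rad and angle between block's own z axis and vertical below 0.035 rad and x of block in the frame of fence between -0.0225 and -0.017 m and y of block in the frame of stop_face between -0.0382 and -0.033 m and z of block in the frame of fence below 0.003 m and linear speed of block below 0.02 m/s); the arm keeps its last pose, push and grip.
It fails at once if the length stop was shifted by more than 4 mm (distance of stop_face from where it was at the start of the episode above 0.004 m).
It fails at once if the blade guard was struck (contact force between guard and anything else above 2 N).
It fails at once if a bystander was moved by more than 15 mm (distance of any of dark_block, beaker, dish, slide_box, brush, caliper, jar from where it was at the start of the episode above 0.015 m).
It also fails if it takes over 51 s, if anything falls off the work surface, if the arm or the gripper's body presses on something with over 40 N, if the wrist force passes 120 N, or if a joint passes its speed limit or range.

### The arm

A 7-joint arm with a two-finger parallel gripper is mounted at the origin on the work surface. World frame = base frame: x ahead of the robot, y to its left, z up, the work surface at z = 0. Lengths are in mm, angles in degrees, forces in N, time in s.
With the tool pointing down it reaches from about 400 to 875 mm from the base axis. Payload 19.3 kg.
Tool frame: the origin (TCP) lies at the very end of the fingers, on their centre line; the grasp point (between the pads) lies ctrl.tcp_to_grasp behind it (ctrl.tcp_to_grasp is the distance from the TCP to the grasp point, in mm); z points along the fingers, y is the line along which they close (so a half turn about z gives the same grasp; the last joint's range is limited). The gripper opens to 85 mm and grips with 20 to 120 N. Pads are 22 mm wide; open, the fingers measure 114 mm over their backs; the gripper's body (76 mm by 85 mm) begins 54 mm behind the grasp point. The pads swing forward as they close: fully open they stand 13 mm farther back than shut.
Start: joints at [-77.017, 29.874, -2.08, 91.645, 1.215, 58.505, -6.463], TCP at [182.807, 597.659, 231.291] pointing down, gripper open.
Joint ranges: [-166.77, 166.77], [-17.47, 122.26], [-85.68, 81.53], [9.62, 139.38], [-72.42, 252.41], [9.2, 110.78], [-144.41, 144.41]. Speed limits (degrees/s): [108.29, 108.29, 136.94, 136.94, 172.46, 172.46, 172.46].

### API

Orientations are given as a 3x3 rotation matrix whose columns are the frame's x, y, z axes.
In Python, from workcell import ctrl, hand, solve_ik, get_obs, snapshot, workorder gives the robot as it stands. The module is installed in compiled form; this text tells all that it offers. Calls block until the motion is done:
- ctrl.movep(position, orientation): joint-space move of the TCP to a pose.
- ctrl.line_to(position, feed=150, rot=None, threshold=None): straight line of the TCP; rot=None keeps the orientation; feed is the mean speed in mm/s. With threshold (N) it stops when the force on the tool has changed by that much, and returns True; else False.
- ctrl.move_joints(angles): joint-space move.
- hand.grip(opening): finger opening in mm; the grip force is fixed at half the most; returns when the fingers have stopped.
- ctrl.sleep(seconds).
- solve_ik(position, orientation): joint angles nearest the present ones, or None.
- get_obs(): the state.
- snapshot(name): name is "scene" or "top" or "wrist"; returns a dict with "img" (480x640x3 uint8, red, green, blue), "fx", "fy", "cx", "cy" (pixels), "k1" (the pictures are not rectified: a ray, as slopes to the right and down, at radius r is drawn at 1 + k1 r^2 times it, then the intrinsics apply), "R" (3x3) and "t" (3): a world point X has camera coordinates R X + t; the wrist camera has in their place "mount" (4x4, takes a point from camera to tool coordinates, whose origin is the TCP and whose axes are the flange's). Camera axes: x right, y down, z forward; pixel columns grow to the right and rows downward; lengths in mm; the calibration is good to about 2 mm. A picture is of the moment at which its call begins: read the wrist's pose just before it. There is no depth.
A pose or a line that the arm cannot do raises ctrl.MotionError and nothing moves.
- workorder.close_job(): hands the job in; it is judged then, once.
The state is a dict: "t": time; "joints": joint angles; "qvel": joint speeds; "joint_efforts": joint torques, N m; "tool_pos": TCP position; "tool_rot": TCP orientation; "ft_force": force on the tool from outside, world axes, zero at the start; "ft_torque": the same for the moment, N m; "opening": finger opening in mm; "grasp_force": force on a finger pad.
Only numpy, scipy, OpenCV 4.12 (cv2) and the standard library are available. Lean on these libraries where they do the work, as an engineer would, in place of code of your own. Each camera call takes 0.05 s, during which the arm holds its last target. There are 200 camera calls.

## Working session

There is one attempt and no reset: what is moved stays moved. The work goes in short steps, each a Python script; the robot and the scene stay as the last script left them, time stands still between calls to the robot, and variables do not carry over. Pictures are saved under pics/ and viewed, at most 12 in all, crops included, and the job is handed in when it is done.

```bash
mkdir -p pics
cat > h.py <<'E'
import numpy as np, cv2
from workcell import ctrl, hand, solve_ik, get_obs, snapshot, workorder
def K(s): return np.array([[s['fx'],0,s['cx']],[0,s['fy'],s['cy']],[0,0,1.]]), np.array([s['k1'],0,0,0,0.])
def cam(s,o=None):
    """R,t world->camera"""
    if 'R' in s: return np.array(s['R']),np.array(s['t'])
    T=np.eye(4);T[:3,:3]=o['tool_rot'];T[:3,3]=o['tool_pos']
    C=np.linalg.inv(T@np.array(s['mount'])); return C[:3,:3],C[:3,3]
def ray(s,uv,o=None):
    k,d=K(s);R,t=cam(s,o)
    p=cv2.undistortPoints(np.array(uv,float).reshape(-1,1,2),k,d)[:,0]
    return -R.T@t, np.c_[p,np.ones(len(p))]@R
def onz(s,uv,z,o=None):
    c,d=ray(s,uv,o); return c+d*((z-c[2])/d[:,2:])
def tri(rs):
    """nearest point of rays [(c,d)], residual"""
    A=np.zeros((3,3));b=np.zeros(3)
    Ms=[]
    for c,d in rs:
        d=d/np.linalg.norm(d);M=np.eye(3)-np.outer(d,d);A+=M;b+=M@c;Ms.append((M,c))
    x=np.linalg.solve(A,b);return x,[np.linalg.norm(M@(x-c)) for M,c in Ms]
def proj(s,X,o=None):
    R,t=cam(s,o);k,d=K(s)
    return cv2.projectPoints(np.array(X,float).reshape(-1,1,3),cv2.Rodrigues(R)[0],t,k,d)[0][:,0]
def save(s,n): cv2.imwrite(f'pics/{n}.png',s['img'][:,:,::-1])
E
python3 - <<'E'
from h import *
import pickle
o=get_obs();S={n:snapshot(n) for n in('scene','top','wrist')}
pickle.dump((o,S),open('s0.pkl','wb'))
for n in S: save(S[n],n+'0'); 
for n in('scene','top'): print(n,-np.array(S[n]['R']).T@S[n]['t'],S[n]['fx'],S[n]['k1'],np.round(S[n]['R'],2).tolist())
print(S['wrist']['mount'],ctrl.tcp_to_grasp,o)
E
```

```text
scene [1525.64677457  124.83785645 1648.78176619] 603.9639542220015 -0.030044545590177676 [[-0.1, 0.99, 0.0], [0.84, 0.09, -0.53], [-0.52, -0.05, -0.85]]
top [ 290.52119838   31.60348809 1492.32308723] 582.9706924409919 0.02462085055739197 [[-0.02, -1.0, -0.0], [-0.98, 0.02, -0.17], [0.17, -0.0, -0.98]]
[[ 3.53519452e-05 -9.55722868e-01 -2.94268242e-01  7.57238977e+01]
 [ 9.99999993e-01  6.80537264e-05 -1.00889438e-04  5.85740286e-01]
 [ 1.16448394e-04 -2.94268236e-01  9.55722863e-01 -1.41939864e+02]
 [ 0.00000000e+00  0.00000000e+00  0.00000000e+00  1.00000000e+00]] 18.700000000000003 {'t': 0.0, 'joints': array([-77.01795945,  29.90759597,  -2.08200551,  91.67067594,
         1.21495763,  58.5039461 ,  -6.46200942]), 'qvel': array([-0.02836488,  0.08937326,  0.08842474,  0.00432038, -0.04219227,
       -0.02914681, -0.01498243]), 'joint_efforts': array([ 1.39630952e-04, -9.27105761e+01,  1.98016025e+00, -3.69935310e+01,
        1.78931036e-02,  8.16576445e-03, -2.48149021e-06]), 'tool_pos': array([182.71504542, 597.3767342 , 230.76198969]), 'tool_rot': array([[-9.56288400e-01,  2.92425102e-01, -2.37244675e-04],
       [ 2.92425189e-01,  9.56287856e-01, -1.02268102e-03],
       [-7.21833996e-05, -1.04735431e-03, -9.99999449e-01]]), 'ft_force': array([-1.44303432,  0.5049263 , -0.2091385 ]), 'ft_torque': array([ 0.01132081, -0.03710764, -0.01881527]), 'grasp_force': 0.0, 'opening': 85.50021046773178}
```

View pics/scene0.png

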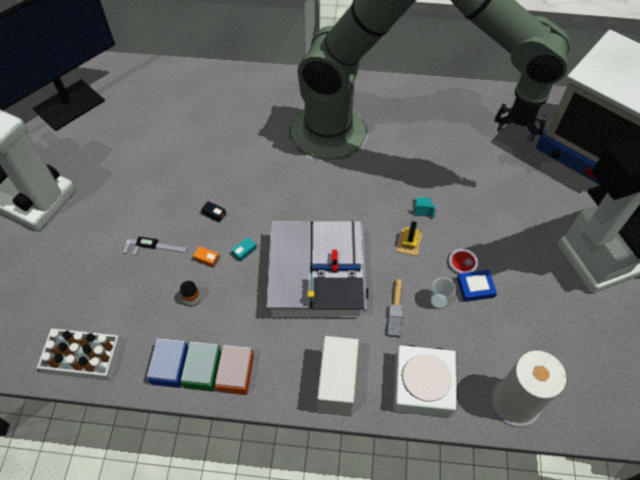

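View pics/top0.png

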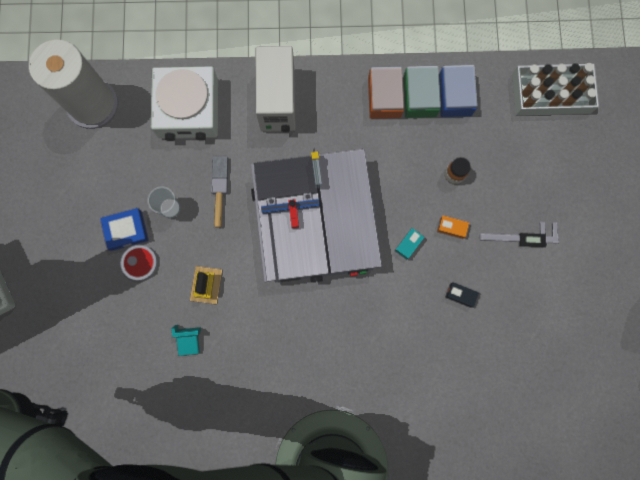

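The scene view shows the amber block at (206,256), the stop at (335,258) and the shoe at (410,238). In the top view they are at (454,227), (294,213) and (206,285). The turquoise look-alikes lie at top view (410,243) and (187,340).

```bash
cat >> h.py <<'E'
def mask(img,lo,hi,roi=None):
    h=cv2.cvtColor(img,cv2.COLOR_RGB2HSV); m=cv2.inRange(h,np.array(lo),np.array(hi))
    if roi: z=np.zeros_like(m);z[roi[1]:roi[3],roi[0]:roi[2]]=1;m*=z
    return m
def blobs(m,amin=15):
    n,l,st,ce=cv2.connectedComponentsWithStats(m)
    return [(np.round(ce[i],1),st[i].tolist()) for i in np.argsort(-st[1:,4])+1 if st[i,4]>=amin]
AMB=((8,150,120),(17,255,255)); YEL=((18,120,80),(32,255,255)); RED=((0,150,80),(6,255,255)); BLU=((100,120,40),(125,255,255))
E
python3 - <<'E'
from h import *
import pickle
o,S=pickle.load(open('s0.pkl','rb'))
t,s=S['top'],S['scene']
for n,c,r1,r2 in [('amb',AMB,(430,205,480,245),(185,240,225,270)),('yel',YEL,(185,260,225,305),(395,215,425,258)),('red',RED,(280,190,310,240),(320,240,350,280)),('blu',BLU,(255,190,325,220),(300,255,370,280)),('blackhandle',((0,0,0),(180,255,45)),(190,270,215,300),(400,218,420,242))]:
    a=blobs(mask(t['img'],*c,r1))[:3];b=blobs(mask(s['img'],*c,r2))[:3]
    print(n,a,b)
    if a and b:
        ca,da=ray(t,[a[0][0]]);cb,db=ray(s,[b[0][0]])
        print('   ',np.round(tri([(ca,da[0]),(cb,db[0])]),1) if 0 else [np.round(q,1) for q in tri([(ca,da[0]),(cb,db[0])])])
print('table corners z90',onz(t,[[253,162],[366,151],[381,270],[265,280]],90).round())
from itertools import product
for p in [(300,200,330),(420,0,330),(440,-160,330)]:
    q=solve_ik(p,np.array([[1,0,0],[0,-1,0],[0,0,-1.]])); print(p,q)
    q=solve_ik(p,np.array([[-1,0,0],[0,1,0],[0,0,-1.]])); print(p,q)
E
```

```text
amb [(array([455. , 226.5]), [439, 216, 30, 21, 350])] [(array([204.4, 254.5]), [193, 247, 26, 17, 209])]
    [array([ 584.8, -333. ,   27.9]), array([0.7, 0.7])]
yel [(array([204.5, 285.9]), [192, 270, 23, 30, 315])] [(array([409.2, 241.4]), [398, 227, 23, 28, 361])]
    [array([449.8, 309.9,   2.5]), array([2.3, 2.3])]
red [(array([293.6, 216.2]), [290, 206, 8, 21, 129])] [(array([334. , 254.4]), [332, 250, 5, 11, 47]), (array([334.4, 267.2]), [333, 264, 4, 7, 22])]
    [array([599.6,  75.6, 124.9]), array([1.4, 1.4])]
blu [(array([275.1, 209.3]), [262, 207, 26, 5, 56]), (array([308.2, 205.1]), [298, 203, 21, 5, 46]), (array([273.3, 205.3]), [262, 204, 25, 4, 29])] [(array([348.9, 267.4]), [339, 266, 21, 4, 79]), (array([320.7, 267.1]), [312, 264, 19, 7, 76])]
    [array([623.8, 122.2,  98.6]), array([0.8, 0.8])]
blackhandle [(array([201.1, 283. ]), [196, 273, 11, 21, 170])] [(array([411.7, 231.1]), [408, 222, 8, 19, 85])]
    [array([450.5, 308.4,  63.4]), array([0.7, 0.7])]
table corners z90 [[ 749.  177.   90.]
 [ 771. -106.   90.]
 [ 469. -131.   90.]
 [ 451.  150.   90.]]
(300, 200, 330) [ -80.28274384   -4.60032776   35.32935324  120.43801052    2.97463838
   63.34880738 -136.37582286]
(300, 200, 330) [-49.58284516  -2.33323585   6.23535149 119.40464702   0.28455666
  62.9150873   46.51781509]
(420, 0, 330) [-55.37971151   4.98833273  51.64784029 114.23068749  -4.39949583
  62.73817289 -91.81935893]
(420, 0, 330) [-34.66900281   4.08702035  28.56911734 113.59324086  -2.19551938
  62.83307431  84.84171229]
(440, -160, 330) [-42.42357706  22.3324503   74.16726371 108.70850961 -23.44710569
  66.74102684 -49.74960133]
(440, -160, 330) [-29.48528321  12.91306897  51.12164341 108.37715255 -11.17306852
  63.86989861 115.88892241]
```

```bash
cat > v.py <<'E'
from h import *
import pickle
D=np.array([[-1,0,0],[0,1,0],[0,0,-1.]])
V={}
for n,p in [('shoeA',(430,350,250)),('shoeB',(430,250,250)),('sawA',(540,90,290)),('sawB',(540,0,290)),('blkA',(560,-290,250)),('blkB',(560,-380,250))]:
    try: ctrl.movep(np.array(p,float),D)
    except ctrl.MotionError as e: print(n,e); continue
    o=get_obs();s=snapshot('wrist');V[n]=(o,s);save(s,n);print(n,o['t'],o['tool_pos'].round(1),o['joints'].round(0))
pickle.dump(V,open('v.pkl','wb'))
im=np.vstack([np.hstack([cv2.resize(V[k][1]['img'],(400,300)) for k in r]) for r in (('shoeA','sawA'),('sawB','blkA')) if all(k in V for k in r)])
cv2.imwrite('pics/m1.png',im[:,:,::-1]); print(s['fx'],s['k1'])
E
python3 v.py
```

```text
shoeA 1.4667 [429.3 351.1 249.9] [-44.  22.  -2. 101.   1.  57.  44.]
shoeB 2.0 [429.9 250.1 250.2] [-36.  17.  -1. 109.   0.  54.  53.]
sawA 2.8583 [539.9  91.  289.7] [-19.  19.   4. 100.  -2.  61.  76.]
sawB 3.3583 [5.398e+02 2.000e-01 2.899e+02] [-11.  19.   6. 101.  -2.  61.  86.]
blkA 4.5333 [ 560.9 -288.   250.1] [ 14.  30.  12.  90.  -7.  61. 118.]
blkB 5.0333 [ 560.1 -380.1  249.9] [ 22.  34.  12.  82.  -8.  64. 125.]
423.28555421088106 -0.034655451979128504
```

View pics/m1.png

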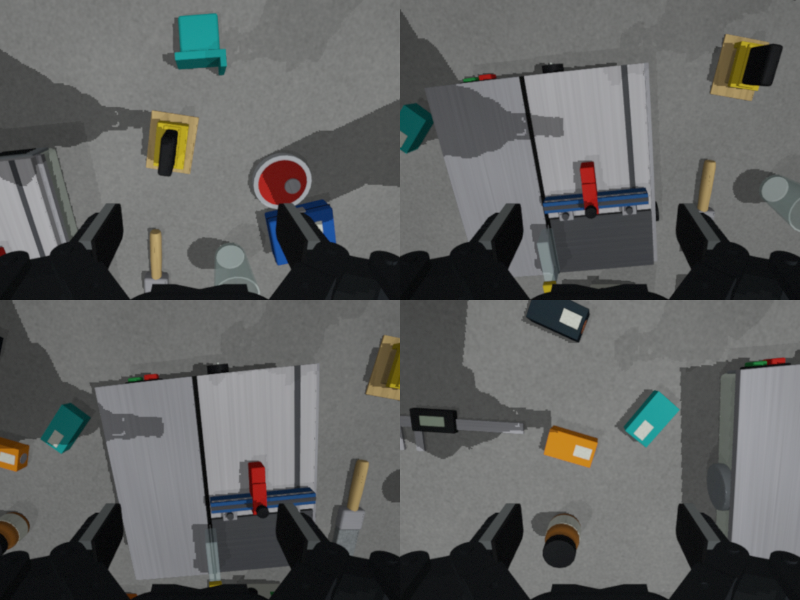

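The montage (half-scale tiles) shows the shoe on its rest at (172,145) in shoeA. The stop is at (588,185) in sawA and (258,485) in sawB, on the blue fence. The amber block is at (570,447) in blkA. Next come enlarged crops for the edges.

Run:
```python
from h import *
import pickle
V=pickle.load(open('v.pkl','rb'))
def crop(n,x,y,w,h): return cv2.resize(V[n][1]['img'][y:y+h,x:x+w],(400,300),interpolation=cv2.INTER_CUBIC)
for n in('shoeA','shoeB'): print(n,blobs(mask(V[n][1]['img'],*YEL))[:3])
for n in('sawA','sawB'): print(n,'red',blobs(mask(V[n][1]['img'],*RED))[:3],'blu',blobs(mask(V[n][1]['img'],*BLU))[:3])
for n in('blkA','blkB'):
    m=mask(V[n][1]['img'],*AMB);b=blobs(m)[:3];print(n,b); x,y=map(int,b[0][0]); 
    hv=cv2.cvtColor(V[n][1]['img'],cv2.COLOR_RGB2HSV); print(hv[y-25:y+25:3,x].tolist())
im=np.vstack([np.hstack([crop('shoeA',220,160,120,90),crop('shoeB',300,160,160,120)] ),np.hstack([crop('sawB',320,250,200,150),crop('blkA',220,190,120,90)])])
cv2.imwrite('pics/m2.png',im[:,:,::-1])
```

```text
shoeA [(array([275.1, 226.3]), [245, 191, 58, 81, 2386])]
shoeB [(array([378.7, 221.5]), [356, 191, 63, 77, 1929]), (array([409.1, 243.7]), [407, 233, 5, 23, 24])]
sawA red [(array([302.3, 297.4]), [288, 259, 30, 84, 1433]), (array([138. , 122.6]), [126, 118, 27, 11, 196])] blu [(array([356.5, 315.6]), [317, 309, 80, 14, 522]), (array([260. , 324.6]), [228, 319, 65, 12, 428]), (array([354.9, 306.3]), [317, 301, 77, 12, 385])]
sawB red [(array([413.2, 298.9]), [401, 266, 26, 78, 1444]), (array([240.7, 122.5]), [230, 119, 24, 9, 168])] blu [(array([369. , 320.2]), [337, 310, 67, 21, 774]), (array([465.9, 315. ]), [428, 308, 77, 14, 518]), (array([462.2, 305.6]), [428, 301, 71, 11, 376])]
blkA [(array([241.2, 218.1]), [230, 207, 29, 41, 92]), (array([296.4, 222. ]), [277, 216, 39, 15, 54]), (array([305.5, 258.7]), [300, 248, 10, 20, 23])]
[[0, 0, 87], [60, 3, 89], [60, 3, 88], [30, 9, 82], [14, 143, 96], [16, 208, 136], [18, 216, 169], [19, 215, 197], [19, 217, 197], [19, 212, 197], [19, 215, 197], [19, 214, 197], [18, 215, 197], [18, 212, 197], [18, 211, 197], [19, 211, 197], [19, 211, 197]]
blkB [(array([365.9, 245.8]), [333, 207, 83, 62, 157]), (array([370.8, 213.8]), [355, 209, 32, 11, 41]), (array([404.4, 224.2]), [388, 219, 32, 13, 41])]
[[18, 214, 191], [18, 215, 190], [19, 221, 190], [18, 217, 190], [18, 217, 190], [18, 217, 190], [18, 216, 190], [18, 216, 190], [18, 216, 190], [18, 223, 190], [18, 220, 190], [18, 219, 190], [18, 208, 186], [15, 21, 121], [45, 4, 121], [45, 4, 125], [40, 6, 124]]
```

View pics/m2.png

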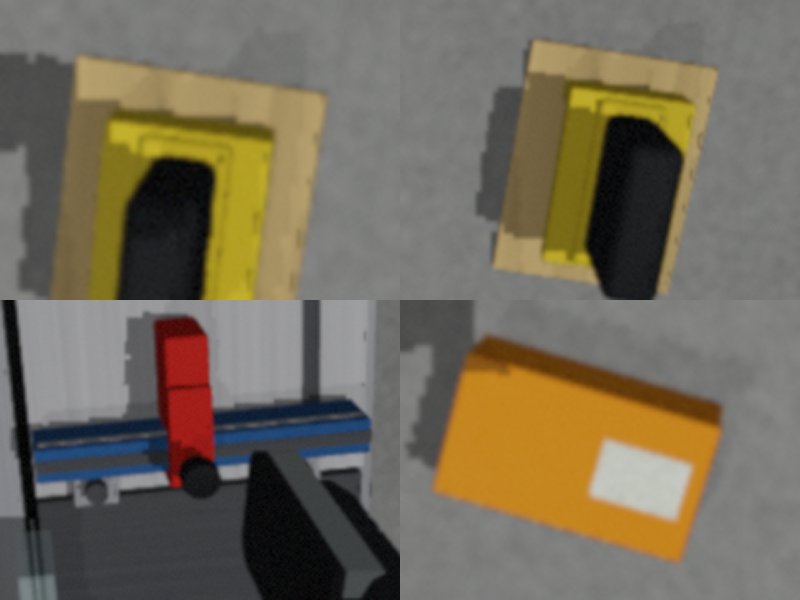

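```bash
cat > m.py <<'E'
from h import *
import pickle
V=pickle.load(open('v.pkl','rb'))
def quad(m):
    m=cv2.morphologyEx(m,cv2.MORPH_OPEN,np.ones((3,3)))
    c=max(cv2.findContours(m,cv2.RETR_EXTERNAL,cv2.CHAIN_APPROX_NONE)[0],key=cv2.contourArea)
    h=cv2.convexHull(c); b=cv2.boxPoints(cv2.minAreaRect(h)); 
    q=np.array([h[np.argmin(np.linalg.norm(h[:,0]-p,axis=1)),0] for p in b],float)
    return q[np.argsort(np.arctan2(*(q-q.mean(0)).T[::-1]))]
def pair(a,b,qa,qb):
    out=[]
    for p,r in zip(qa,qb):
        ca,da=ray(V[a][1],[p],V[a][0]);cb,db=ray(V[b][1],[r],V[b][0]);x,e=tri([(ca,da[0]),(cb,db[0])]);out.append(x)
    return np.array(out)
def rep(n,P):
    print(n,P.round(1).tolist(),'c',P.mean(0).round(1),'sides',np.linalg.norm(P-np.roll(P,-1,0),axis=1).round(1))
    d=P-np.roll(P,-1,0); print('  dirs',[round(float(np.degrees(np.arctan2(*v[1::-1]))),1) for v in d])
Q=[]
for n in('blkA','blkB'): Q.append(quad(mask(V[n][1]['img'],(14,150,170),(24,255,255),(200,180,440,300))));print(Q[-1].tolist())
P=pair('blkA','blkB',*Q);rep('block tri',P)
for n,q in zip(('blkA','blkB'),Q): rep(n+' z30',onz(V[n][1],q,30,V[n][0]))
Q=[]
for n,roi in(('shoeA',(225,160,340,300)),('shoeB',(330,160,440,290))): Q.append(quad(mask(V[n][1]['img'],(8,60,60),(32,255,255),roi)))
rep('foot',pair('shoeA','shoeB',*Q))
rep('sole rear',pair('shoeA','shoeB',[(252.7,196.6),(301.6,199)],[(367.2,195.2),(417.2,200)]))
for n in('shoeA','shoeB'):
    print(n,blobs(mask(V[n][1]['img'],(0,0,0),(180,255,45),(240,190,420,290)))[:2])
for n,roi in(('sawA',(220,280,400,350)),('sawB',(330,290,510,350))):
    o,s=V[n];m=mask(s['img'],*BLU,roi)
    up=[];lo=[]
    for x in range(roi[0],roi[2]):
        y=np.flatnonzero(m[:,x])
        if len(y)>8 and y[-1]-y[0]>16: up.append((x,y[0]-.5));lo.append((x,y[-1]+.5))
    for z,e in((90,up),(112,lo)):
        W=onz(s,e,z,o);vx,vy,x0,y0=cv2.fitLine(W[:,:2].astype(np.float32),cv2.DIST_HUBER,0,.01,.01).ravel()
        print(n,z,'line at y=50: x',round(float(x0+(50-y0)*vx/vy),1),'slope dx/dy',round(float(vx/vy),4),'y range',W[:,1].min().round(1),W[:,1].max().round(1),len(e))
    r=mask(s['img'],*RED,(280,250,440,350))
    L=[(np.flatnonzero(r[y])[0]-.5,y) for y in range(262,343,8) if r[y].any()]
    Rr=[(np.flatnonzero(r[y])[-1]+.5,y) for y in range(262,343,8) if r[y].any()]
    for z in(90,120): print(' stop left edge z',z,onz(s,L,z,o)[:,:2].round(0).tolist())
    print(' right z120',onz(s,Rr,120,o)[:,:2].round(0).tolist())
E
python3 m.py
```

```text
[[239.0, 212.0], [314.0, 228.0], [303.0, 267.0], [231.0, 247.0]]
[[347.0, 208.0], [418.0, 229.0], [405.0, 267.0], [334.0, 247.0]]
block tri [[557.6, -355.2, 37.5], [576.1, -291.3, 28.0], [611.4, -301.2, 30.5], [593.0, -365.7, 28.9]] c [ 584.5 -328.4   31.2] sides [67.2 36.7 67.  37.9]
  dirs [-106.2, 164.2, 74.1, -16.5]
blkA z30 [[561.4, -356.6, 30.0], [575.6, -291.3, 30.0], [612.0, -301.3, 30.0], [593.2, -365.5, 30.0]] c [ 585.6 -328.7   30. ] sides [66.9 37.7 66.9 33. ]
  dirs [-102.3, 164.6, 73.7, -15.5]
blkB z30 [[556.9, -354.8, 30.0], [575.6, -291.8, 30.0], [611.1, -301.2, 30.0], [592.2, -365.7, 30.0]] c [ 583.9 -328.4   30. ] sides [65.8 36.7 67.3 37. ]
  dirs [-106.6, 165.2, 73.7, -17.2]
foot [[402.8, 282.3, 1.4], [412.9, 350.2, 1.2], [499.9, 336.5, 3.0], [490.6, 268.8, 0.0]] c [451.6 309.5   1.4] sides [68.7 88.2 68.4 88.9]
  dirs [-98.4, 171.0, 82.2, -8.8]
sole rear [[417.3, 293.6, 21.5], [419.6, 336.9, 26.4]] c [418.4 315.3  23.9] sides [43.6 43.6]
  dirs [-93.0, 87.0]
shoeA [(array([268. , 243.9]), [253, 208, 31, 74, 1658])]
shoeB [(array([392.5, 242.7]), [375, 207, 38, 74
[... 709 characters left out ...]

sawB 90 line at y=50: x 625.5 slope dx/dy -0.1036 y range 18.9 163.6 112
sawB 112 line at y=50: x 639.0 slope dx/dy -0.1064 y range 18.1 155.3 112
 stop left edge z 90 [[579.0, 85.0], [586.0, 71.0], [594.0, 71.0], [601.0, 73.0], [609.0, 74.0], [616.0, 75.0], [624.0, 76.0], [632.0, 77.0], [640.0, 78.0], [648.0, 79.0], [656.0, 79.0]]
 stop left edge z 120 [[569.0, 78.0], [576.0, 65.0], [582.0, 65.0], [589.0, 66.0], [596.0, 68.0], [603.0, 68.0], [610.0, 69.0], [617.0, 71.0], [624.0, 71.0], [632.0, 72.0], [639.0, 72.0]]
 right z120 [[569.0, 79.0], [576.0, 83.0], [582.0, 83.0], [589.0, 84.0], [596.0, 85.0], [603.0, 87.0], [610.0, 87.0], [617.0, 87.0], [624.0, 89.0], [632.0, 76.0], [639.0, 77.0]]
```

```bash
cat >> h.py <<'E'
def down(yaw):
    a=np.radians(yaw);return np.array([[-np.sin(a),np.cos(a),0],[np.cos(a),np.sin(a),0],[0,0,-1]])
a=np.radians(6.05);ex=np.array([np.cos(a),np.sin(a),0]);ey=np.array([-np.sin(a),np.cos(a),0])
S=np.array([623.,71.7,90])
def fp(x,y,z): return S+x*ex+y*ey+np.array([0,0,z])
def st(m=''):
    o=get_obs();p=o['tool_pos'];d=p-S
    print(m,'t',round(o['t'],2),'fence frame',np.round([d@ex,d@ey,d[2]],2),'pos',p.round(1),'F(ex,ey,z)',np.round([o['ft_force']@ex,o['ft_force']@ey,o['ft_force'][2]],1),'open',round(o['opening'],1),'g',round(o['grasp_force'],1));return o
E
python3 - <<'E'
from h import *
ctrl.movep(np.array([584.3,-328.4,110.]),down(-16)); st('above')
ctrl.line_to(np.array([584.3,-328.4,5.]),feed=120,threshold=15); st('down')
hand.grip(30); st('grip')
ctrl.line_to(np.array([584.3,-328.4,190.]),feed=200); o=st('lift')
s=snapshot('wrist');save(s,'lift')
ctrl.movep(fp(-46,-46,70),down(6.05)); st('over')
s=snapshot('wrist');save(s,'over')
E
```

```text
above t 6.57 fence frame [ -80.37 -393.56   20.37] pos [ 584.6 -328.1  110.4] F(ex,ey,z) [-0.3 -0.6  0.8] open 85.7 g 0.0
down t 7.59 fence frame [ -80.32 -394.16  -84.23] pos [ 584.7 -328.7    5.8] F(ex,ey,z) [-0.5 -0.3  0.2] open 85.5 g 0.0
grip t 8.08 fence frame [ -80.34 -393.96  -84.43] pos [ 584.6 -328.5    5.6] F(ex,ey,z) [-0.   0.5  6.6] open 38.7 g 61.2
lift t 9.16 fence frame [ -81.02 -393.32   98.82] pos [ 583.9 -328.   188.8] F(ex,ey,z) [-0.3  1.5 -1.7] open 39.0 g 60.4
over t 10.53 fence frame [-45.85 -47.55  70.18] pos [582.4  19.6 160.2] F(ex,ey,z) [-0.   0.  -1.5] open 38.8 g 60.4
```

View pics/over.png

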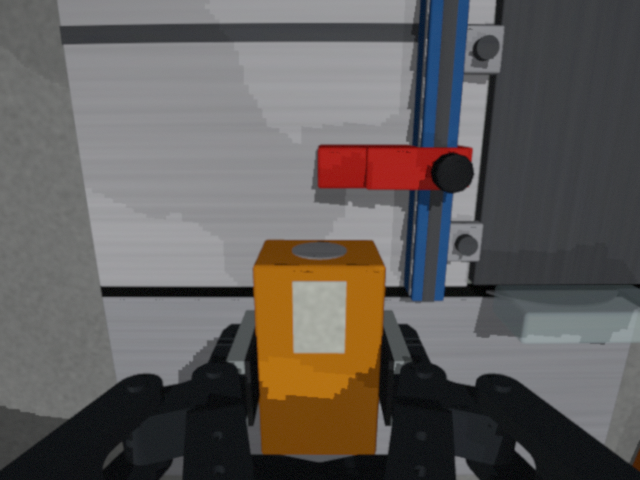

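The block hangs square between the fingers at (320,345). The stop is at (395,167) and the fence at column 430. Next I lower it to contact, then ease it to the stop.

Run:
```python
from h import *
R=down(6.05)
ctrl.line_to(fp(-46,-46,14),feed=120); 
print(ctrl.line_to(fp(-46,-46,1),feed=20,threshold=4)); o=st('touch')
z=o['tool_pos'][2]-90
ctrl.line_to(fp(-46,-46,z+.6),feed=20); st('up .6')
print(ctrl.line_to(fp(-46,-27,z+.6),feed=12,threshold=5)); o=st('stop')
s=snapshot('wrist');save(s,'atstop')
```

```text
True
touch t 11.68 fence frame [-45.88 -45.92   5.52] pos [582.2  21.2  95.5] F(ex,ey,z) [-2.3  0.3 11.8] open 38.7 g 61.8
up .6 t 11.93 fence frame [-46.07 -45.99   5.95] pos [582.   21.1  95.9] F(ex,ey,z) [ 0.1 -0.6 -1.7] open 39.1 g 60.4
True
stop t 12.88 fence frame [-46.25 -35.41   5.86] pos [580.7  31.6  95.9] F(ex,ey,z) [ 0.7 -1.9 -0.5] open 38.5 g 60.4
```

View pics/atstop.png

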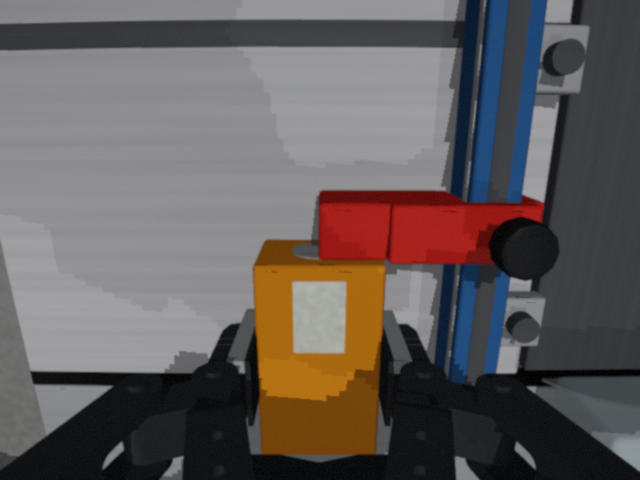

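The block's end edge at row 262 meets the stop's end face, and the contact position of −35.4 mm agrees with the measurement. I back off 0.5 mm, lower and release.

Run:
```python
from h import *
ctrl.line_to(fp(-46.2,-35.9,5.9),feed=10)
ctrl.line_to(fp(-46.2,-35.9,4.5),feed=10,threshold=3); st('set')
hand.grip(54); st('released'); ctrl.sleep(.25)
ctrl.line_to(fp(-46.2,-35.9,75),feed=120); st('up')
# look: camera to the fence-square view
D=down(90+6.05)
ctrl.movep(fp(-110,-30,170),D); o=st('view'); s=snapshot('wrist');save(s,'placed')
import pickle;pickle.dump((o,s),open('placed.pkl','wb'))
m=mask(s['img'],(14,150,150),(24,255,255)); print(blobs(m)[:2])
c=max(cv2.findContours(m,cv2.RETR_EXTERNAL,cv2.CHAIN_APPROX_NONE)[0],key=cv2.contourArea)
q=cv2.boxPoints(cv2.minAreaRect(cv2.convexHull(c)));W=onz(s,q,120,o)-S
print(np.c_[W@ex,W@ey].round(1))
```

```text
set t 13.38 fence frame [-46.17 -35.76   5.54] pos [580.9  31.3  95.5] F(ex,ey,z) [-1.4  0.9 10.1] open 39.1 g 61.8
released t 13.68 fence frame [-46.58 -35.8    4.9 ] pos [580.5  31.2  94.9] F(ex,ey,z) [-0.2 -0.2 -0.2] open 54.3 g 0.0
up t 14.67 fence frame [-46.49 -35.7   74.5 ] pos [580.5  31.3 164.5] F(ex,ey,z) [-0.1 -0.   0.1] open 54.0 g 0.0
view t 15.85 fence frame [-110.09  -30.03  169.39] pos [516.7  30.2 259.4] F(ex,ey,z) [ 0.2 -1.  -0.5] open 54.1 g 0.0
[(array([305.3, 317.5]), [263, 294, 95, 49, 3693])]
[[-66.9 -69.4]
 [-66.8  -1.9]
 [-28.1  -0.9]
 [-28.2 -71.1]]
```

View pics/placed.png

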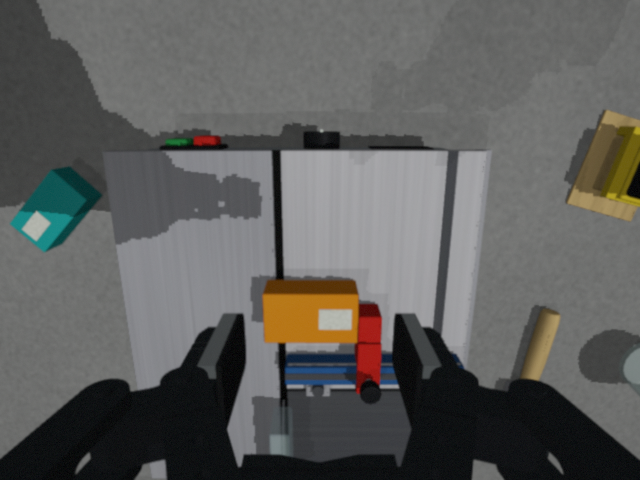

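The block lies flat at (311,312), parallel to the fence and by the stop. Its centre is about (−47,−36) in the fence frame. Now the shoe.

Run:
```python
from h import *
yaw=81.5;b=np.radians(yaw-90);sx=np.array([np.cos(b),np.sin(b)])
p=np.array([450.8,309.3])-6*sx
hand.grip(60)
ctrl.movep(np.array([*p,160.]),down(yaw)); st('above')
print(ctrl.line_to(np.array([*p,40.]),feed=110,threshold=8)); st('down')
hand.grip(5); ctrl.sleep(.1); st('grip')
ctrl.line_to(np.array([*p,210.]),feed=180); st('lift')
ctrl.movep(fp(-110,-36,130),down(96.05)); o=st('over')
s=snapshot('wrist');save(s,'shoeheld')
import pickle;pickle.dump((o,s),open('sh.pkl','wb'))
```

```text
above t 17.3 fence frame [-151.28  254.83   70.38] pos [445.7 309.2 160.4] F(ex,ey,z) [-0.3  0.5 -0.4] open 60.2 g 0.0
False
down t 18.54 fence frame [-151.67  256.08  -49.42] pos [445.2 310.4  40.6] F(ex,ey,z) [ 0.  -0.4  1.1] open 60.1 g 0.0
grip t 19.1 fence frame [-151.83  256.05  -49.6 ] pos [445.  310.3  40.4] F(ex,ey,z) [-1.4  0.4  5. ] open 17.3 g 58.9
lift t 20.19 fence frame [-152.48  255.7   119.1 ] pos [444.4 309.9 209.1] F(ex,ey,z) [-0.6  0.  -1.8] open 17.5 g 58.4
over t 21.32 fence frame [-109.94  -34.79  129.66] pos [517.3  25.5 219.7] F(ex,ey,z) [ 0.2  1.2 -1. ] open 17.2 g 58.4
```

View pics/shoeheld.png

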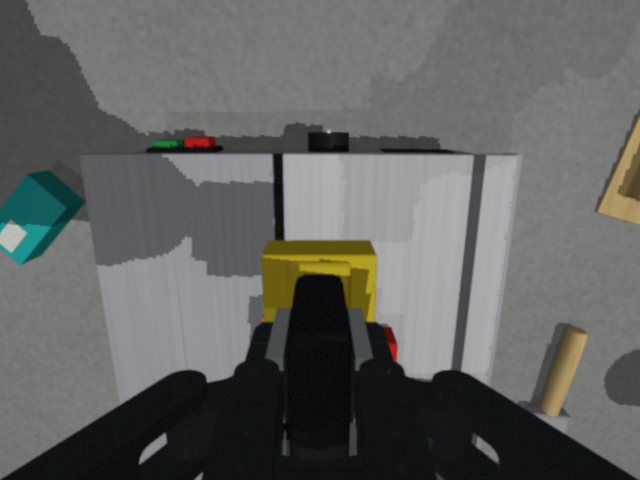

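The shoe is held squarely, its rear edge at rows 240–252 and columns 263–376. The red stop is visible at (390,345). I compute the shoe's pose in the gripper from the edge rays.

Run:
```python
from h import *
import pickle
o,s=pickle.load(open('sh.pkl','rb'))
m=mask(s['img'],(18,120,60),(34,255,255)); print(blobs(m)[:2])
v=cv2.cvtColor(s['img'],cv2.COLOR_RGB2HSV)
for x in (280,300,350,365): print(x,v[236:262,x,2].tolist())
for r in (241,245,250,254,260,275): print(r,np.flatnonzero(m[r])[[0,-1]])
for z in (-36,-31,-27,-14,-8,-5):
    for r in (240,250.5,252.5):
        W=onz(s,[[263,r],[376,r]],o['tool_pos'][2]+z,o)-o['tool_pos'];print(z,r,np.c_[W@ex,W@ey].round(1).tolist())
```

```text
[(array([318.4, 271.7]), [261, 240, 116, 83, 6204])]
280 [20, 13, 23, 36, 66, 85, 92, 91, 91, 91, 92, 92, 91, 91, 90, 91, 93, 96, 114, 142, 161, 168, 165, 141, 115, 106]
300 [169, 169, 164, 152, 124, 99, 92, 91, 92, 92, 93, 93, 92, 91, 91, 92, 93, 95, 116, 142, 162, 172, 175, 173, 159, 135]
350 [161, 161, 157, 144, 120, 97, 92, 91, 93, 92, 92, 92, 91, 92, 92, 92, 93, 98, 117, 143, 163, 172, 176, 177, 176, 174]
365 [163, 162, 158, 146, 120, 97, 93, 91, 91, 92, 94, 92, 92, 93, 92, 92, 93, 96, 118, 144, 163, 173, 177, 178, 178, 178]
241 [268 368]
245 [266 370]
250 [264 373]
254 [262 374]
260 [261 375]
275 [262 375]
-36 240 [[-25.7, -23.6], [-25.8, 25.8]]
-36 250.5 [[-20.9, -23.8], [-21.0, 25.9]]
-36 252.5 [[-20.0, -23.8], [-20.0, 26.0]]
-31 240 [[-27.1, -22.9], [-27.2, 25.0]]
-31 250.5 [[-22.5, -23.1], [-22.5, 25.2]]
-31 252.5 [[-21.6, -23.1], [-21.6, 25.3]]
-27 240 [[-28.2, -22.4], [-28.3, 24.5]]
-27 250.5 [[-23.7, -22.5], [-23.7, 24.7]]
-27 252.5 [[-22.8, -22.6], [-22.8, 24.7]]
-14 240 [[-31.9, -20.6], [-31.9, 22.7]]
-14 250.5 [[-27.7, -20.7], [-27.7, 22.8]]
-14 252.5 [[-26.9, -20.8], [-26.9, 22.9]]
-8 240 [[-33.5, -19.8], [-33.6, 21.8]]
-8 250.5 [[-29.5, -19.9], [-29.5, 22.0]]
-8 252.5 [[-28.7, -20.0], [-28.8, 22.0]]
-5 240 [[-34.4, -19.4], [-34.4, 21.4]]
-5 250.5 [[-30.4, -19.5], [-30.4, 21.5]]
-5 252.5 [[-29.7, -19.5], [-29.7, 21.6]]
```

Run:
```python
from h import *
ctrl.movep(fp(-54,-37,70),down(96.05)); st('pre')
print(ctrl.line_to(fp(-54,-37,38),feed=25,threshold=4)); o=st('touch')
d=o['tool_pos']-S
print(ctrl.line_to(fp(-14,-37,d[2]+.2),feed=20,threshold=8)); o=st('push')
s=snapshot('wrist');save(s,'push1')
```

```text
pre t 21.8 fence frame [-54.23 -36.02  68.9 ] pos [572.9  30.2 158.9] F(ex,ey,z) [ 0.   0.5 -1. ] open 17.5 g 58.5
True
touch t 22.66 fence frame [-54.05 -37.06  48.24] pos [573.2  29.1 138.2] F(ex,ey,z) [-1.3  0.4  7.9] open 17.3 g 59.5
True
push t 23.02 fence frame [-54.02 -37.04  48.25] pos [573.2  29.2 138.3] F(ex,ey,z) [-1.6  0.9  7.5] open 17.2 g 59.8
```

View pics/push1.png

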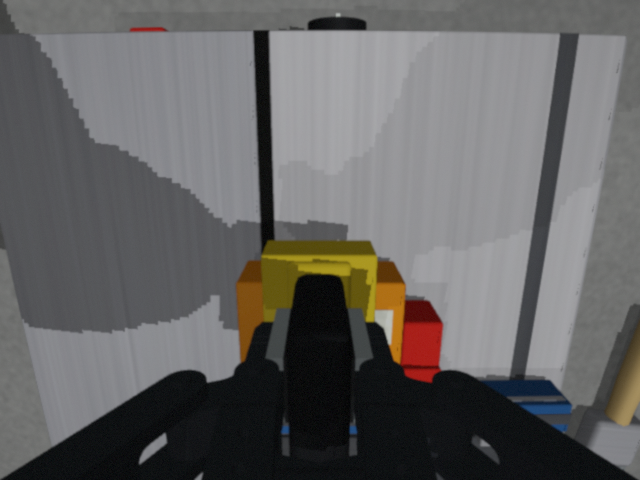

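The touch came at 48.2 mm, as expected, so the sole is on top. The heel (rows 240–255) sits behind the block's rear edge at row 262. The push tripped early, so I repeat it with less down-force.

Run:
```python
from h import *
ctrl.line_to(fp(-54,-37,48.9),feed=10); o=st('ease')
for x in (-50,-40,-30,-24,-22):
    h=ctrl.line_to(fp(x,-37,48.9),feed=20,threshold=12); o=st(f'{x} {h}')
    if -o['ft_force']@ex>8: break
s=snapshot('wrist');save(s,'push2')
```

```text
ease t 23.32 fence frame [-54.05 -37.    48.69] pos [573.2  29.2 138.7] F(ex,ey,z) [-0.3  0.1 -0.6] open 17.2 g 58.4
-50 False t 23.68 fence frame [-49.92 -36.98  48.78] pos [577.3  29.7 138.8] F(ex,ey,z) [ 0.   0.2 -1. ] open 17.2 g 58.4
-40 False t 24.32 fence frame [-39.98 -37.01  48.86] pos [587.1  30.7 138.9] F(ex,ey,z) [ 0.3 -0.2 -0.7] open 17.9 g 58.5
-30 False t 24.98 fence frame [-29.97 -37.03  48.87] pos [597.1  31.7 138.9] F(ex,ey,z) [-0.   0.4 -1.3] open 17.4 g 58.5
-24 False t 25.43 fence frame [-23.92 -37.02  48.87] pos [603.1  32.4 138.9] F(ex,ey,z) [ 0.7 -0.3 -1.8] open 17.4 g 58.5
-22 False t 25.68 fence frame [-21.9  -36.99  48.89] pos [605.1  32.6 138.9] F(ex,ey,z) [-0.  -0.3 -0.7] open 17.4 g 58.5
```

Run:
```python
from h import *
x=-22
while x<-10:
    x+=.8; ctrl.line_to(fp(x,-37,48.8),feed=10); o=st(f'{x:.1f}')
    if -o['ft_force']@ex>6: break
s=snapshot('wrist');save(s,'push3')
```

```text
-21.2 t 25.98 fence frame [-21.28 -37.01  48.74] pos [605.7  32.7 138.7] F(ex,ey,z) [-1.2  0.1 -1. ] open 17.5 g 58.5
-20.4 t 26.23 fence frame [-21.1  -36.97  48.6 ] pos [605.9  32.7 138.6] F(ex,ey,z) [-5.2  0.6  1.3] open 17.1 g 58.8
-19.6 t 26.48 fence frame [-20.91 -36.98  48.47] pos [606.1  32.7 138.5] F(ex,ey,z) [-8.9  0.5  2.8] open 17.5 g 59.2
```

View pics/push3.png

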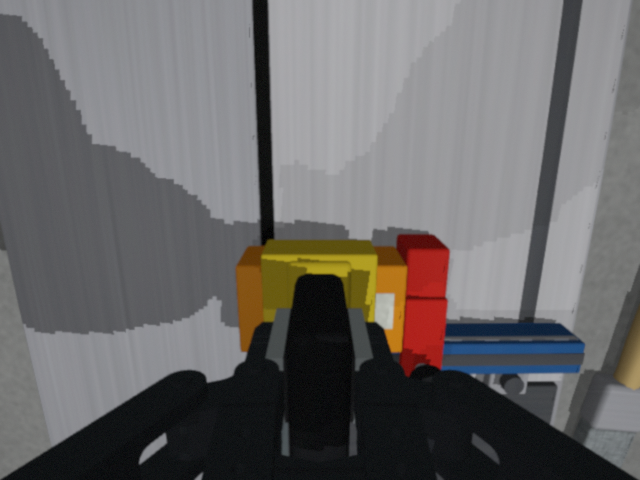

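The block (columns 237–405) is against the fence, and its end is at the stop's face (column 403). Contact was at x ≈ −21.2. Now the diagonal press builds up.

Run:
```python
from h import *
x,z=-19.6,48.8
for i in range(12):
    o=get_obs();f=-o['ft_force']@ex;n=o['ft_force'][2]
    if f>16 and n>14: break
    if f<=16: x+=.4
    if n<=14: z-=.4
    ctrl.line_to(fp(x,-37,z),feed=10); st(f'{x:.1f} {z:.1f}')
ctrl.sleep(1); o=st('hold'); s=snapshot('wrist');save(s,'final')
import pickle;pickle.dump((o,s),open('fin.pkl','wb'))
m=mask(s['img'],(12,150,60),(22,255,255),(225,235,415,370))
for r in (262,280,300): 
    q=np.flatnonzero(m[r])[[0,-1]]+[-.5,.5];W=onz(s,[[q[0],r],[q[1],r]],120,o)-S;print(r,q,np.c_[W@ex,W@ey].round(1).tolist())
    rr=np.flatnonzero(mask(s['img'],*RED)[r,380:])[0]+380-.5;W=onz(s,[[rr,r]],120,o)-S;print('   stop',rr,(W@ey).round(1))
```

```text
-19.2 48.4 t 26.77 fence frame [-20.88 -37.01  48.39] pos [606.1  32.7 138.4] F(ex,ey,z) [-13.6   1.3  10.9] open 17.1 g 60.3
-18.8 48.0 t 27.02 fence frame [-20.58 -37.03  48.38] pos [606.4  32.7 138.4] F(ex,ey,z) [-17.6   1.5  18.6] open 17.4 g 61.3
hold t 28.02 fence frame [-20.58 -36.99  48.38] pos [606.4  32.7 138.4] F(ex,ey,z) [-17.4   0.9  18.8] open 17.5 g 61.3
262 [238.5 404.5] [[-42.2, -68.3], [-42.2, -1.9]]
   stop 405.5 [-1.5]
280 [236.5 406.5] [[-34.5, -69.6], [-34.5, -0.6]]
   stop 406.5 [-0.6]
300 [237.5 405.5] [[-25.7, -69.7], [-25.7, -0.5]]
   stop 405.5 [-0.5]
```

View pics/final.png

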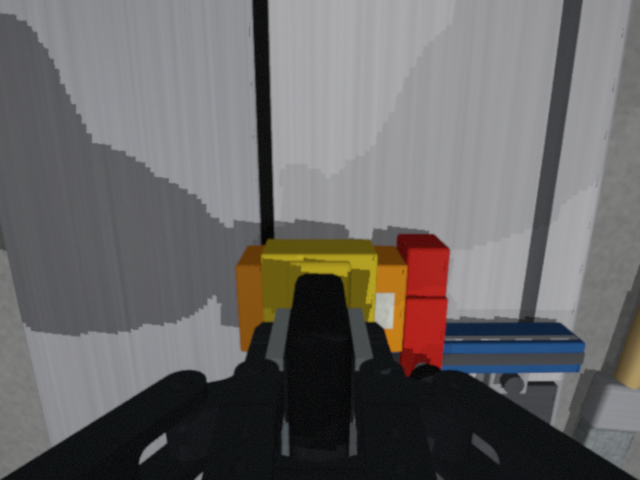

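The block's end sits on the stop's face (column 405), it is square to the fence, and the forces hold steady at 17 N forward and 19 N down. I hand it in.

```bash
python3 -c "
from h import *
print(workorder.close_job()); st('end')"
```

```text
the job is handed in; nothing more can be done
None
the job is handed in; nothing more can be done
```

Job handed in at about 28 s with no verdict returned: the amber block is flat and square against the fence with its end at the stop, and the gripped push shoe holds it there with about 17 N forward and 19 N down.

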